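# Put the beads away and set the magnifier over the vise

### The job

Get the tying bench ready for the next fly: take the lid off the wooden bead case, stand every bead jar left out on the bench upright inside, and fit the lid again, its far edge hooked under the lip at the back and the near edge lowered so it lies flat on the ledge inside the rims. Swing the magnifier on its arm by the knob so that the lens is centred straight above the tip of the vise's jaws, and let it stay there; leave the other things on the bench where they are.

Things in the scene. Friction and masses are not known exactly. Their poses are not given: they have to be found in the camera images.
- case: Pale wooden bead case, fixed to the bench: an open-topped box 186 (its x) x 166 (its y) mm. Origin: centre of its underside on the bench, z up; +x points away from the robot, to the side with the lip. The well inside is 160 (x) x 140 (y) mm; its floor lies 6 mm and its wall tops 50 mm above the bench. The wall tops are the ledge on which the lid lies.
- front_rim (a point): Middle of the front rim (-x side of the case): inner face, top edge, 58 mm above the bench, that is 8 mm above the ledge, at case x = -88.5 mm. The side rims' inner faces are at case y = +-79 mm, 5 mm above the ledge. The lid, 172 x 152 mm, drops inside these rims.
- lip_edge (a point): Middle of the inner lower edge of the lip at the back of the case: case x = +72 mm, underside 62 mm above the bench, 12 mm above the ledge; top 67 mm. It spans the whole width, and the slot under it is closed at the back at x = +88.5 mm. A level lid will not pass between rim and lip: it goes in and out tilted, far edge low.
- lid: The case's loose drop-in lid, a plywood panel 172 (its x) x 152 (its y) x 6 mm, 0.11 to 0.18 kg, with a dark wooden grip bar in the middle of its top: 14 mm wide (x), 70 mm long (y), from 6 to 30 mm above the underside. Origin: centre of the underside; z up towards the bar. Symmetric: either end of its x may go under the lip. Starts fitted on the case.
- lid_handle (a point): Centre of the top of the lid's grip bar, 30 mm above the lid's underside (lid axes).
- jaw_tip (a point): Tip of the fly-tying vise's slender jaws, where the hook is held, 188 mm above the bench. The vise (steel base plate 120 x 150 mm, upright stem, sloping head up to 195 mm high) is fixed; point axes are the vise's: the jaws and hook point along its -y, the stem stands 91 mm behind in +y.
- lens (a point): Centre of the round magnifier lens (white ring, 127 mm outside, lying level), 268 mm above the bench, on the end of the two-jointed arm, moving in the level plane with it. Its -y axis points from the elbow outwards along the forearm; the upright elbow axis is 190 mm behind in +y, and the shoulder axis (fixed upright post on a round base) 190 mm from the elbow.
- knob_top (a point): Centre of the top of the black upright grip knob (22 mm diameter, 36 mm tall, top 308 mm above the bench) on a tab at the outer side of the lens ring, 78 mm beyond the lens centre along the forearm (point axes as the lens: -y outwards).
- elbow (a joint): Angle of the forearm (with the lens) against the upper arm, rad: heading of the forearm minus heading of the upper arm, growing counterclockwise from above; 0 straight, limits -2.6 to 0. Elbow and shoulder (which turns 1.6 rad either way) are friction-held: 0.2 to 0.3 N m turns them, and they stay where released.
- jar0: Bead jar: squat clear screw-top jar with a black lid, 38 mm diameter, 27 mm tall, 45 g, standing upright; origin: centre of its underside, z up. Three to five jars are present; an absent one reads None.
- jar1: Bead jar: squat clear screw-top jar with a black lid, 38 mm diameter, 27 mm tall, 45 g, standing upright; origin: centre of its underside, z up. Three to five jars are present; an absent one reads None.
- jar2: Bead jar: squat clear screw-top jar with a black lid, 38 mm diameter, 27 mm tall, 45 g, standing upright; origin: centre of its underside, z up. Three to five jars are present; an absent one reads None.
- jar3: Bead jar: squat clear screw-top jar with a black lid, 38 mm diameter, 27 mm tall, 45 g, standing upright; origin: centre of its underside, z up. Three to five jars are present; an absent one reads None.
- jar4: Bead jar: squat clear screw-top jar with a black lid, 38 mm diameter, 27 mm tall, 45 g, standing upright; origin: centre of its underside, z up. Three to five jars are present; an absent one reads None.
- cement: Bystander: amber cement bottle, 32 mm diameter, 58 mm tall; origin centre of its foot.
- stacker: Bystander: brass hair stacker, 34 mm diameter, 56 mm tall; origin centre of its foot.
- scissors: Bystander: small scissors with yellow loops lying on the bench; origin near the pivot, blades to +x.
- bobbin: Bystander: bobbin holder lying on the bench, 130 mm long, 22 mm high; origin at its middle.
- flybox: Bystander: closed grey plastic fly box, 75 x 105 x 32 mm; origin centre of its underside.
- finisher: Bystander: brass whip finisher lying on the bench, 120 mm long, 11 mm high; origin near its middle.

How it is judged (in metres and radians):
At the end, for the whole second after the job is handed in: Every jar present stands upright on the floor of the case's well; the lid lies flat on the ledge (within 0.025 rad), bar up, inside the rims with its far edge under the lip, at rest; the lens centre is within 18 mm, seen from above, of the tip of the vise's jaws, the arm at rest (x of jar0 in the frame of case between -0.065 and 0.065 m and y of jar0 in the frame of case between -0.055 and 0.055 m and z of jar0 in the frame of case between 0.003 and 0.012 m and angle between each of jar0, jar1, jar2, jar3, jar4's own z axis and vertical below 0.12 rad and x of jar1 in the frame of case between -0.065 and 0.065 m and y of jar1 in the frame of case between -0.055 and 0.055 m and z of jar1 in the frame of case between 0.003 and 0.012 m and x of jar2 in the frame of case between -0.065 and 0.065 m and y of jar2 in the frame of case between -0.055 and 0.055 m and z of jar2 in the frame of case between 0.003 and 0.012 m and x of jar3 in the frame of case between -0.065 and 0.065 m and y of jar3 in the frame of case between -0.055 and 0.055 m and z of jar3 in the frame of case between 0.003 and 0.012 m and x of jar4 in the frame of case between -0.065 and 0.065 m and y of jar4 in the frame of case between -0.055 and 0.055 m and z of jar4 in the frame of case between 0.003 and 0.012 m and x of lid in the frame of case between -0.006 and 0.006 m and y of lid in the frame of case between -0.006 and 0.006 m and z of lid in the frame of case between 0.046 and 0.053 m and angle between lid's own z axis and vertical below 0.025 rad and z of lid_handle in the frame of case above 0.07 m and linear speed of lid below 0.02 m/s and horizontal distance between lens and jaw_tip below 0.018 m and velocity of joint elbow between -0.05 and 0.05 rad/s); the robot touches nothing.
It fails at once if one of the other things on the bench is pushed more than 5 cm or knocked over (distance of any of cement, stacker, scissors, bobbin, flybox, finisher from where it was at the start of the episode above 0.05 m or angle between any of cement, stacker, scissors, bobbin, flybox, finisher's own z axis and vertical above 0.6 rad).
Of jar0, jar1, jar2, jar3, jar4 only 3 to 5 are there at a start; the rules pass over those that are not, and their reading is None.
At some moment in a run one of jar0, jar1, jar2, jar3, jar4 may be knocked a few centimetres aside while the robot is not near it.
Once in a run the grip may slacken for a moment while it holds something.
It also fails if it takes over 210 s, if anything falls off the work surface, if the arm or the gripper's body presses on something with over 40 N, if the wrist force passes 120 N, or if a joint passes its speed limit or range.

### The arm

A 6-joint arm with a two-finger parallel gripper is mounted at the origin on the work surface. World frame = base frame: x ahead of the robot, y to its left, z up, the work surface at z = 0. Lengths are in m, angles in degrees, forces in N, time in s.
With the tool pointing down it reaches from about 0.4 to 0.825 m from the base axis. Payload 7 kg.
Tool frame: the origin (TCP) lies midway between the tips of the shut fingers; the grasp point (between the pads) lies ctrl.tcp_to_grasp behind it (ctrl.tcp_to_grasp is the distance from the TCP to the grasp point, in m); z points along the fingers, y is the line along which they close (so a half turn about z gives the same grasp; the last joint's range is limited). The gripper opens to 88 mm and grips with 3 to 60 N. Pads are 19 mm wide; open, the fingers measure 130 mm over their backs; the gripper's body (78 mm by 193 mm) begins 47 mm behind the grasp point.
Start: joints at [-50.128, 20.546, 0.682, 0, -70.136, -16.507], TCP at [0.268, -0.62, 0.227] pointing down, gripper open.
Joint ranges: [-176.03, 176.03], [-82.01, 121.73], [-58.28, 71.71], [-173.87, 95.51], [-174.79, -0.11], [-173.66, 173.66]. Speed limits (degrees/s): [136.94, 136.94, 172.46, 180, 180, 180].

### API

Orientations are given as [roll, pitch, yaw] about the fixed x, y, z axes, in that order (R = Rz(yaw) Ry(pitch) Rx(roll)).
In Python, from plant import ctrl, imaging, close_job gives the robot as it stands.
- The arm moves only by the shell command python3 -m crank 'ROWS'. ROWS is JSON, a list of rows, each a list of 3 entries, a list of its own where there are three numbers: the shift along the world's x, y, z in m, then the turn, a rotation vector about the world's x, y, z in degrees, then the opening, from -1 (shut) to 1 (fully open), so that 0 is half open. A call has 1 to 12 rows; each row shifts and turns the commanded pose from where the row before left it; what a row does not reach is not made up. A row lasts 1/10 s, in which the tool goes at most 50 mm and 8.59 degrees, less where a joint would pass 70% of its speed; a pose out of reach is approached as far as the arm can. A call is refused whole if a number of a shift passes 0.05 or a number of a turn 8.59, either way. A call with a gripper value outside its range is refused whole. The fingers move at their own pace and stop on an object; the grip force is fixed at half the most. Time passes only in rows, so rows that do not move let the fingers close. It gives the time, the measured TCP pose, the force, the opening and the grip force at its end, in the units of the state.
- ctrl.get_obs(): the state, without advancing time (a new reading comes with each control period).
- imaging.snapshot(name): name is "side" or "top"; returns (picture, depth): 480x640x3 uint8, blue, green, red; 480x640 float32, m along the optical axis (not along the pixel's ray), 0 where there is no reading.
- imaging.camera_model(name): a dict with "mtx" (3x3 intrinsics, pixels), "R" (3x3) and "t" (3): a world point X has camera coordinates R X + t. Camera axes: x right, y down, z forward; pixel columns grow to the right and rows downward; lengths in m; the calibration is good to about 2 mm. A picture is of the moment at which its call begins. camera_model takes no time and is no camera call.
- close_job(): hands the job in; it is judged then, once.
The state is a dict: "clock": time; "joint_pos": joint angles; "qvel": joint speeds; "tau": joint torques, N m; "tool_pos": TCP position; "orientation": TCP orientation; "force": force on the tool from outside, world axes, zero at the start; "moment": the same for the moment, N m; "opening": finger opening in m; "gripper_force": force on a finger pad.
Only numpy, scipy, OpenCV 4.12 (cv2) and the standard library are available. Lean on these libraries where they do the work, as an engineer would, in place of code of your own. Each camera call takes 0.05 s, during which the arm holds its last target. There are 200 camera calls.

## Working session

There is one attempt and no reset: what is moved stays moved. The work goes in short steps, Python scripts to look and compute and a shell command to move; the robot and the scene stay as the last step left them, time stands still between calls to the robot, and variables do not carry over. Pictures are saved under pics/ and viewed, at most 14 in all, crops included, and the job is handed in when it is done.

```bash
mkdir -p pics; ls; cat > h.py <<'E'
import numpy as np, cv2
from plant import ctrl, imaging
def snap(n,f=None):
    p,d=imaging.snapshot(n)
    if f: cv2.imwrite('pics/'+f,p)
    return p,d
def ray(n,u,v,z):
    m=imaging.camera_model(n);K=np.array(m['mtx']);R=np.array(m['R']);t=np.array(m['t'])
    c=-R.T@t; d=R.T@np.linalg.solve(K,[u,v,1.]); return c+d*(z-c[2])/d[2]
def proj(n,X):
    m=imaging.camera_model(n);q=np.array(m['mtx'])@(np.array(m['R'])@np.array(X)+np.array(m['t']));return q[:2]/q[2]
def pts(n,d):
    m=imaging.camera_model(n);K=np.array(m['mtx']);R=np.array(m['R']);t=np.array(m['t'])
    v,u=np.mgrid[:480,:640];P=np.stack([(u-K[0,2])/K[0,0]*d,(v-K[1,2])/K[1,1]*d,d],-1)
    return (P-t)@R
E
python3 - <<'E'
from h import *
snap('top','t0.png');snap('side','s0.png')
print(ctrl.get_obs(),ctrl.tcp_to_grasp)
for n in('top','side'):
    m=imaging.camera_model(n);print(n,m['mtx'],-np.array(m['R']).T@m['t'],np.array(m['R']).round(2))
E
```

```text
pics
{'clock': 0.1, 'joint_pos': array([-5.01280565e+01,  2.05867109e+01,  6.38423532e-01, -1.55713368e-02,
       -7.01368226e+01, -1.65061771e+01]), 'qvel': array([ 0.004017  , -0.12896193,  0.10867704,  0.01167123, -0.04888221,
       -0.01357457]), 'tau': array([-5.28898472e-04, -5.84163988e+01,  2.93752885e+01,  7.01557070e+00,
        1.02155274e-02, -6.57524765e-05]), 'tool_pos': array([ 0.26748133, -0.61925735,  0.22572564]), 'orientation': array([ 1.79914238e+02, -1.01476512e-02, -1.56639528e+02]), 'force': array([ 0.58392934,  1.0599481 , -0.47554983]), 'moment': array([-0.01590238,  0.06739712, -0.01381514]), 'gripper_force': 0.0, 'opening': 0.08699976376139779} 0.0188
top [[464.62179111   0.         315.78358172]
 [  0.         464.62179111 243.53245229]
 [  0.           0.           1.        ]] [ 0.50054067 -0.01713701  1.2772631 ] [[-0.01 -1.   -0.  ]
 [-1.    0.01 -0.04]
 [ 0.04  0.   -1.  ]]
side [[504.03185472   0.         317.22930051]
 [  0.         504.03185472 232.04392509]
 [  0.           0.           1.        ]] [0.44852485 0.93744768 0.83396627] [[-0.99 -0.11  0.02]
 [-0.08  0.55 -0.83]
 [ 0.08 -0.83 -0.56]]
```

View pics/t0.png

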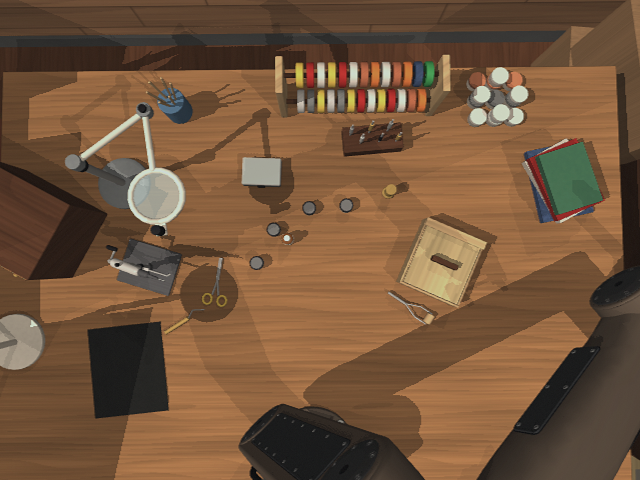

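View pics/s0.png

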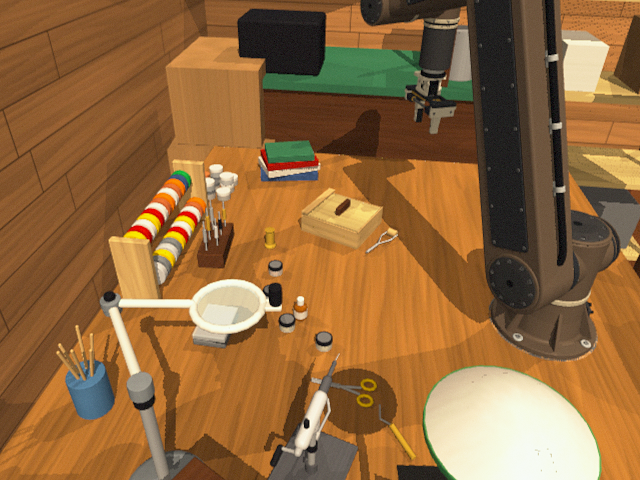

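The top view shows the case at about (443,261), the lid bar at (445,262), and four jars at (309,208), (346,205), (274,229) and (256,262). The cement bottle is at (287,238), the lens at (156,195), the knob at (158,230) and the jaws near (165,272). The side view agrees with this.

```bash
python3 - <<'E'
from h import *
p=cv2.imread('pics/t0.png')
a=cv2.resize(p[205:315,380:500],None,fx=5,fy=5,interpolation=cv2.INTER_CUBIC)
b=cv2.resize(p[150:310,60:200],None,fx=3.4,fy=3.4,interpolation=cv2.INTER_CUBIC)
cv2.imwrite('pics/c1.png',a);cv2.imwrite('pics/c2.png',b)
# jars: dark gray lids
_,d=snap('top');P=pts('top',d)
m=((p.max(2)<105)&(P[...,2]>.018)&(P[...,2]<.04)).astype('uint8');m[:, :240]=0;m[:,365:]=0;m[:190]=0;m[290:]=0
n,l,s,c=cv2.connectedComponentsWithStats(m)
for i in range(1,n):
    if s[i,4]>30:print('jar',c[i].round(1),s[i,4],ray('top',*c[i],.027).round(4),np.median(P[l==i],0).round(3))
# lens ring white
m=((P[...,2]>.24)&(P[...,2]<.29)&(p.min(2)>150)).astype('uint8')
n,l,s,c=cv2.connectedComponentsWithStats(m);i=1+s[1:,4].argmax()
cn=max(cv2.findContours((l==i).astype('uint8'),0,2)[0],key=cv2.contourArea)
print('lensblob',s[i]);
m=(P[...,2]>.285)&(P[...,2]<.33);v,u=np.nonzero(m&(np.arange(640)[None]>130)&(np.arange(640)[None]<180)&(np.arange(480)[:,None]>215)&(np.arange(480)[:,None]<245));print('knob',u.mean(),v.mean(),ray('top',u.mean(),v.mean(),.308))
m=(P[...,2]>.17)&(P[...,2]<.21);m[:240]=0;m[300:]=0;m[:,200:]=0
v,u=np.nonzero(m);print('vise hi',[(a,b,P[b,a].round(3)) for a,b in zip(u,v)][::6])
# bar top
m=(P[...,2]>.066)&(P[...,2]<.095);m[:,:415]=0;m[:235]=0;m[285:]=0;m[:,475:]=0
m=m.astype('uint8');n,l,s,c=cv2.connectedComponentsWithStats(m);i=1+s[1:,4].argmax();v,u=np.nonzero(l==i)
print('bar',cv2.minAreaRect(np.c_[u,v].astype('f4')),ray('top',u.mean(),v.mean(),.08))
E
```

```text
jar [345.2 205.1] 61 [ 0.6596 -0.0955  0.027 ] [ 0.66  -0.095  0.027]
jar [308.2 207.3] 103 [0.6546 0.0046 0.027 ] [0.655 0.005 0.027]
jar [272.7 229.1] 63 [0.5965 0.1009 0.027 ] [0.597 0.102 0.027]
jar [256.1 262.4] 59 [0.507  0.1459 0.027 ] [0.508 0.146 0.027]
lensblob [ 128  117   56  109 1952]
knob 156.41525423728814 229.92372881355934 [0.57549855 0.31766213 0.308     ]
vise hi [(np.int64(0), np.int64(240), array([0.564, 0.718, 0.201])), (np.int64(6), np.int64(240), array([0.564, 0.706, 0.199])), (np.int64(12), np.int64(240), array([0.563, 0.689, 0.203])), (np.int64(18), np.int64(240), array([0.563, 0.677, 0.2  ])), (np.int64(24), np.int64(240), array([0.563, 0.663, 0.2  ])), (np.int64(30), np.int64(240), array([0.563, 0.649, 0.199])), (np.int64(36), np.int64(240), array([0.563, 0.635, 0.2  ])), (np.int64(42), np.int64(240), array([0.563, 0.619, 0.204])), (np.int64(48), np.int64(240), array([0.563, 0.607, 0.199])), (np.int64(54), np.int64(240), array([0.564, 0.603, 0.183])), (np.int64(2), np.int64(241), array([0.561, 0.712, 0.203])), (np.int64(8), np.int64(241), array([0.561, 0.7
[... 17735 characters left out ...]
)), (np.int64(35), np.int64(277), array([0.477, 0.652, 0.174])), (np.int64(150), np.int64(277), array([0.474, 0.376, 0.182])), (np.int64(156), np.int64(277), array([0.474, 0.359, 0.188])), (np.int64(27), np.int64(278), array([0.475, 0.656, 0.198])), (np.int64(33), np.int64(278), array([0.474, 0.651, 0.182])), (np.int64(156), np.int64(278), array([0.472, 0.358, 0.193])), (np.int64(28), np.int64(279), array([0.473, 0.655, 0.195])), (np.int64(34), np.int64(279), array([0.472, 0.654, 0.174])), (np.int64(162), np.int64(280), array([0.467, 0.344, 0.191]))]
bar ((444.0824890136719, 262.3144226074219), (28.226625442504883, 5.787473201751709), 23.962486267089844) [ 0.5029156  -0.34443548  0.08      ]
```

View pics/c1.png

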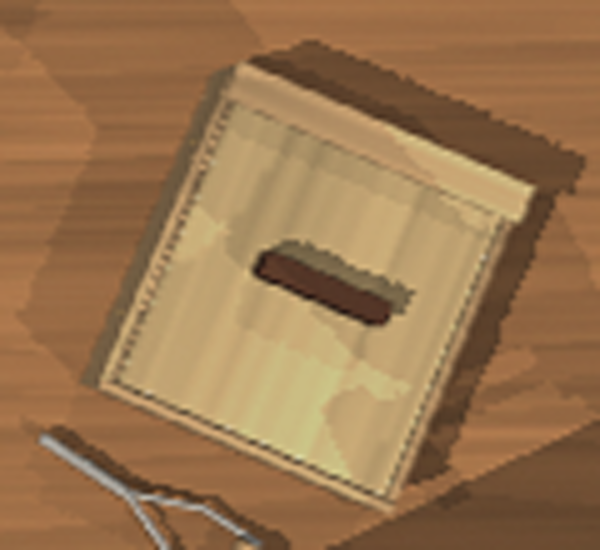

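View pics/c2.png

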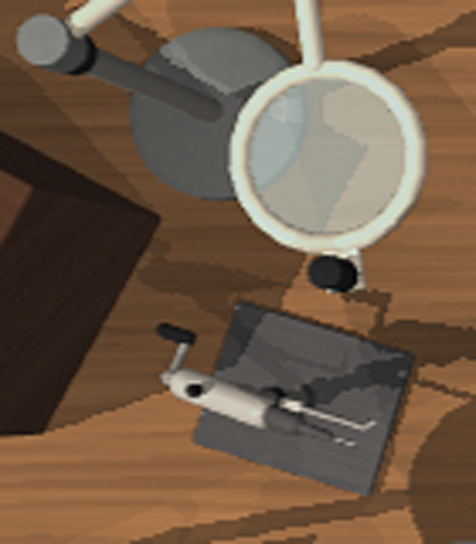

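The crops show the bar along (260,268)–(390,318), with the lip at the upper right. In the second crop the jaw tip is near (350,442), which is full-image (163,280). I'll compute the angles and arm geometry from these.

```bash
python3 - <<'E'
from h import *
c=lambda x,y:(380+x/5,205+y/5)
def hd(a,b,z):
    A=ray('top',*c(*a),z);B=ray('top',*c(*b),z);return A.round(4),B.round(4),np.degrees(np.arctan2(*(B-A)[1::-1]))
print('bar',hd((390,318),(262,266),.08)); print('lip',hd((535,185),(240,65),.067)); print('front',hd((390,508),(103,388),.058))
print('lipinner',hd((510,212),(245,103),.067))
p=cv2.imread('pics/t0.png')
L=ray('top',156.5,195.6,.268);K=ray('top',156.4,229.9,.308);print('L',L,'K',K,np.linalg.norm((K-L)[:2]))
E=ray('top',143.5,110,.28);S0=ray('top',123,184,.02);print('E',E,'EL',np.linalg.norm((E-L)[:2]),'S0',S0,np.linalg.norm((E-S0)[:2]))
print('tip top',ray('top',163,280,.188),'side', [ray('side',u,v,.188) for u,v in((338,354),)],'other',ray('top',170.3,275,.188), 'proj',proj('side',ray('top',163,280,.188)),proj('side',ray('top',170.3,275,.188)))
print(proj('side',K),proj('side',L))
s=cv2.imread('pics/s0.png');cv2.imwrite('pics/c3.png',cv2.resize(s[270:480,230:420],None,fx=2.8,fy=2.8,interpolation=cv2.INTER_CUBIC))
E
```

```text
bar (array([ 0.4861, -0.3803,  0.08  ]), array([ 0.5135, -0.315 ,  0.08  ]), np.float64(67.26645575429626))
lip (array([ 0.5545, -0.4613,  0.067 ]), array([ 0.6187, -0.3089,  0.067 ]), np.float64(67.15713332124186))
front (array([ 0.3869, -0.3847,  0.058 ]), array([ 0.4507, -0.236 ,  0.058 ]), np.float64(66.76295957157889))
lipinner (array([ 0.5405, -0.4479,  0.067 ]), array([ 0.5988, -0.3111,  0.067 ]), np.float64(66.94763742039167))
L [0.65380401 0.33175129 0.268     ] K [0.57554862 0.31769438 0.308     ] 0.07950788030789285
E [0.83977668 0.35707878 0.28      ] EL 0.1876894137360754 S0 [0.72414794 0.50907932 0.02      ] 0.19098211576287347
tip top [0.46716579 0.34297739 0.188     ] side [array([0.46727251, 0.33984997, 0.188     ])] other [0.4786867 0.3259395 0.188    ] proj [337.91540743 355.3938057 ] [332.033305   347.26353716]
[275.71586788 285.25409506] [228.00503484 305.11923559]
```

View pics/c3.png

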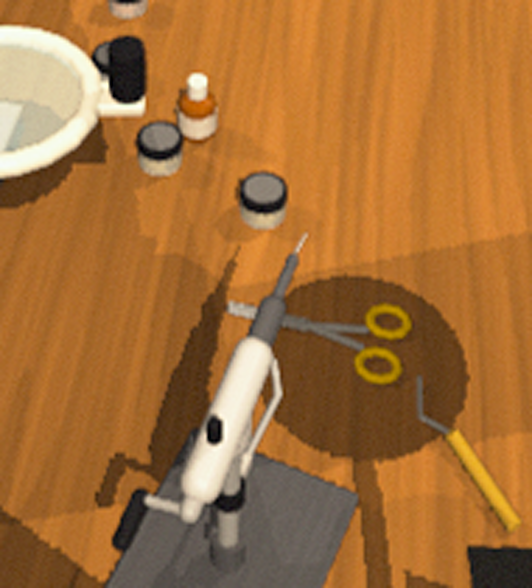

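The jaw tip agrees in both views at about (0.469, 0.345). The case yaw is about -23° and the lid centre is about (0.501, -0.347). Next, move above the bar.

```bash
python3 -m crank '[[[0.0292,0.034,-0.0095],[0,0,5.45],-0.1],[[0.0292,0.034,-0.0095],[0,0,5.45],-0.1],[[0.0292,0.034,-0.0095],[0,0,5.45],-0.1],[[0.0292,0.034,-0.0095],[0,0,5.45],-0.1],[[0.0292,0.034,-0.0095],[0,0,5.45],-0.1],[[0.0292,0.034,-0.0095],[0,0,5.45],-0.1],[[0.0292,0.034,-0.0095],[0,0,5.45],-0.1],[[0.0292,0.034,-0.0095],[0,0,5.45],-0.1],[[0,0,0],[0,0,0],-0.1],[[0,0,0],[0,0,0],-0.1],[[0,0,0],[0,0,0],-0.1]]'
python3 - <<'E'
from h import *
p,_=snap('top');q,_=snap('side')
a=cv2.resize(p[190:330,360:520],None,fx=2.5,fy=2.5);b=cv2.resize(q[120:280,270:430],None,fx=2.5,fy=2.5)
o=np.zeros((400,800,3),'uint8');o[:350,:400]=a;o[:400,400:]=b;cv2.imwrite('pics/a1.png',o)
E
```

```text
clock: 1.25
tool_pos: [0.5009, -0.348, 0.1506]
orientation: [180.0, -0.0, -113.1]
force: [0.1, -0.3, 0.2]
opening: 0.0398
gripper_force: 0.0
```

View pics/a1.png

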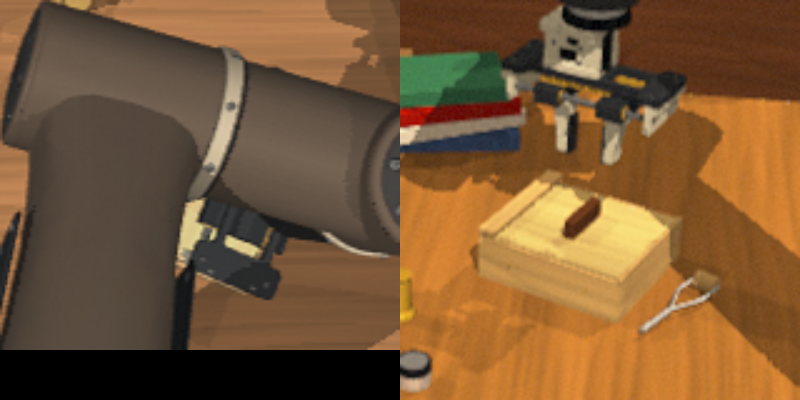

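The fingers straddle the bar in the side view, and the top view is blocked by the arm. Descend and grip.

```bash
python3 -m crank '[[[0,0,-0.03],[0,0,0],-0.1],[[0,0,-0.03],[0,0,0],-0.1],[[0,0,-0.02],[0,0,0],-0.1],[[0,0,-0.01],[0,0,0],-0.1],[[0,0,0],[0,0,0],-0.1]]'; python3 -m crank '[[[0,0,0],[0,0,0],-1],[[0,0,0],[0,0,0],-1],[[0,0,0],[0,0,0],-1],[[0,0,0],[0,0,0],-1],[[0,0,0],[0,0,0],-1],[[0,0,0],[0,0,0],-1]]'
```

```text
clock: 1.85
tool_pos: [0.5, -0.3481, 0.0595]
orientation: [179.9, -0.0, -113.1]
force: [0.0, 0.0, 0.2]
opening: 0.0396
gripper_force: 0.0
clock: 2.45
tool_pos: [0.5018, -0.3478, 0.0615]
orientation: [-179.9, -0.0, -113.0]
force: [-0.6, 0.8, 5.8]
opening: 0.0137
gripper_force: 29.9
```

```bash
python3 -m crank '[[[0.0005,-0.0002,0.0033],[0.78,1.84,0],-1],[[0.0005,-0.0002,0.0032],[0.78,1.84,0],-1],[[0.0005,-0.0002,0.0032],[0.78,1.84,0],-1],[[0.0005,-0.0002,0.0032],[0.78,1.84,0],-1],[[0,0,0],[0,0,0],-1]]'
python3 -m crank '[[[-0.0055,0.0023,0.001],[0,0,0],-1],[[-0.0055,0.0023,0.001],[0,0,0],-1],[[-0.0055,0.0023,0.001],[0,0,0],-1],[[-0.0055,0.0023,0.001],[0,0,0],-1],[[-0.0055,0.0023,0.001],[0,0,0],-1],[[0,0,0],[0,0,0],-1]]'
python3 - <<'E'
from h import *
q,_=snap('side');cv2.imwrite('pics/a2.png',cv2.resize(q[130:270,280:420],None,fx=3,fy=3))
E
```

```text
clock: 2.95
tool_pos: [0.5041, -0.3487, 0.0732]
orientation: [172.0, -0.0, -113.0]
force: [-0.6, 0.3, -0.7]
opening: 0.014
gripper_force: 30.0
clock: 3.55
tool_pos: [0.475, -0.3366, 0.0789]
orientation: [172.0, -0.0, -113.0]
force: [-0.1, -0.2, -1.2]
opening: 0.0137
gripper_force: 30.0
```

View pics/a2.png

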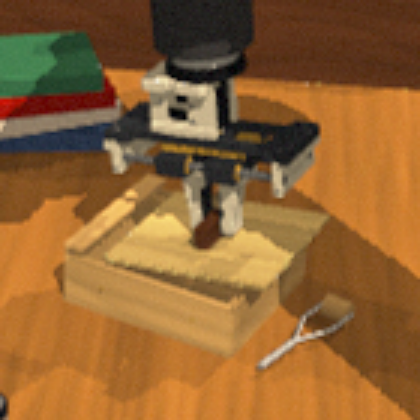

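The lid is gripped, clear of the lip and tilted near edge up. Next: lift, level it and carry it to the free bench area.

```bash
python3 -m crank '[[[0,0,0.03],[0,0,0],-1],[[0,0,0.03],[0,0,0],-1],[[0,0,0.03],[-1.56,-3.68,0],-1],[[-0.008,0.044,0.01],[-1.56,-3.68,0],-1],[[-0.008,0.044,0],[0,0,0],-1],[[-0.008,0.044,0],[0,0,0],-1],[[-0.008,0.044,0],[0,0,0],-1],[[-0.008,0.044,0],[0,0,0],-1],[[-0.008,0.044,0],[0,0,0],-1],[[-0.008,0.044,0],[0,0,0],-1],[[0,0,0],[0,0,0],-1],[[0,0,0],[0,0,0],-1]]'
python3 -m crank '[[[0,0,-0.04],[0,0,0],-1],[[0,0,-0.04],[0,0,0],-1],[[0,0,-0.04],[0,0,0],-1],[[0,0,-0.02],[0,0,0],-1],[[0,0,0],[0,0,0],-1],[[0,0,0],[0,0,0],-1]]'
python3 - <<'E'
from h import *
q,_=snap('side');cv2.imwrite('pics/a3.png',q[150:430,200:520])
E
```

```text
clock: 4.8
tool_pos: [0.42, -0.0277, 0.1789]
orientation: [-180.0, 0.0, -112.8]
force: [-0.2, -0.3, -1.1]
opening: 0.0136
gripper_force: 30.0
clock: 5.4
tool_pos: [0.4202, -0.0298, 0.0387]
orientation: [180.0, -0.1, -113.1]
force: [0.7, 0.1, -0.2]
opening: 0.0138
gripper_force: 30.0
```

View pics/a3.png

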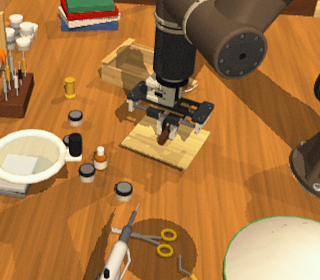

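The lid hangs level over free bench. Lower it, release, and back off to the side.

```bash
python3 -m crank '[[[0,0,-0.012],[0,0,0],-1],[[0,0,-0.01],[0,0,0],-1],[[0,0,-0.004],[0,0,0],-1],[[0,0,0],[0,0,0],-1]]'
python3 -m crank '[[[0,0,0],[0,0,0],-0.1],[[0,0,0],[0,0,0],-0.1],[[0,0,0],[0,0,0],-0.1],[[0,0,0],[0,0,0],-0.1],[[0,0,0],[0,0,0],-0.1],[[0,0,0.04],[0,0,0],-0.1],[[0,0,0.05],[0,0,0],0.4],[[0,0,0.05],[0,0,0],0.4],[[0,-0.05,0.03],[0,0,0],0.4],[[0,-0.05,0],[0,0,0],0.4],[[0,-0.05,0],[0,0,0],0.4],[[0,0,0],[0,0,0],0.4]]'
cat > look.py <<'E'
from h import *
import sys
p,d=snap('top',sys.argv[1] if len(sys.argv)>1 else None);P=pts('top',d)
m=((p.max(2)<115)&(p.max(2).astype(int)-p.min(2)<40)&(P[...,2]>.018)&(P[...,2]<.045)).astype('uint8');m[:,:210]=0;m[:160]=0;m[340:]=0
n,l,s,c=cv2.connectedComponentsWithStats(m)
for i in range(1,n):
    if 35<s[i,4]<200:print('jar',c[i].round(1),s[i,4],ray('top',*c[i],.027).round(4),P[l==i][:,2].mean().round(3))
print(ctrl.get_obs()['clock'])
E
python3 look.py t1.png
```

```text
clock: 5.85
tool_pos: [0.4203, -0.0289, 0.0131]
orientation: [-180.0, 0.0, -113.0]
force: [0.6, -0.7, -2.0]
opening: 0.014
gripper_force: 30.0
clock: 7.05
tool_pos: [0.4188, -0.1764, 0.1783]
orientation: [180.0, -0.0, -113.4]
force: [-0.5, 0.3, -0.4]
opening: 0.061
gripper_force: 0.0
jar [543.7 211.5] 159 [ 0.6373 -0.631   0.027 ] 0.023
jar [345.5 205.6] 59 [ 0.6584 -0.0964  0.027 ] 0.027
jar [308.3 207.1] 110 [0.6551 0.0042 0.027 ] 0.027
jar [273.5 229.3] 52 [0.5958 0.0986 0.027 ] 0.027
jar [465.5 267.6] 136 [ 0.488  -0.4166  0.027 ] 0.031
jar [256.8 262.9] 55 [0.5058 0.1441 0.027 ] 0.027
7.1
```

View pics/t1.png

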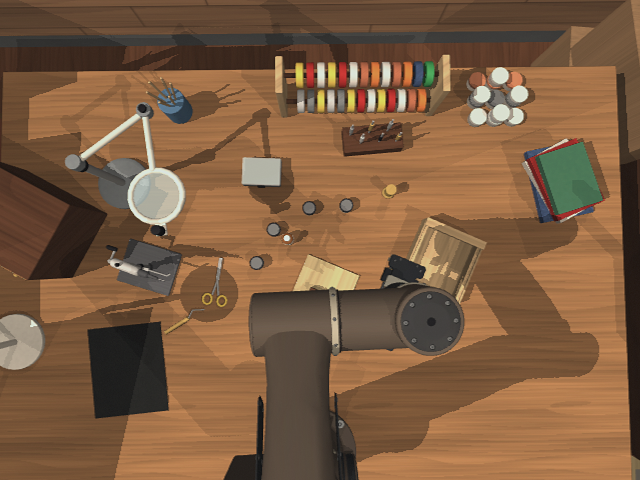

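The lid is on the bench and the well is open. Four jars remain: A (.659,-.096), B (.655,.004), C (.596,.100) and D (.506,.145). Take A first.

```bash
python3 -m crank '[[[0.048,0.016,-0.01],[0,0,0],0.4],[[0.048,0.016,-0.01],[0,0,0],0.4],[[0.048,0.016,-0.01],[0,0,0],0.4],[[0.048,0.016,-0.01],[0,0,0],0.4],[[0.048,0.016,-0.01],[0,0,0],0.4],[[0,0,-0.04],[0,0,0],0.4],[[0,0,-0.04],[0,0,0],0.4],[[0,0,-0.02],[0,0,0],0.4],[[0,0,-0.015],[0,0,0],0.4],[[0,0,-0.005],[0,0,0],0.4],[[0,0,0],[0,0,0],0.4]]'
python3 -m crank '[[[0,0,0],[0,0,0],-1],[[0,0,0],[0,0,0],-1],[[0,0,0],[0,0,0],-1],[[0,0,0],[0,0,0],-1],[[0,0,0],[0,0,0],-1],[[0,0,0.02],[0,0,0],-1],[[0,0,0.04],[0,0,0],-1],[[0,0,0.05],[0,0,0],-1],[[0,0,0],[0,0,0],-1]]'
```

```text
clock: 8.2
tool_pos: [0.6525, -0.0937, 0.0097]
orientation: [180.0, -0.0, -113.0]
force: [0.9, 0.2, -0.1]
opening: 0.0611
gripper_force: 0.0
clock: 9.1
tool_pos: [0.6567, -0.0945, 0.1275]
orientation: [-179.4, 0.2, -113.0]
force: [1.0, 0.1, 0.4]
opening: 0.0375
gripper_force: 30.0
```

```bash
python3 -m crank '[[[-0.0334,-0.0473,0],[0,0,0],-1],[[-0.0334,-0.0473,0],[0,0,0],-1],[[-0.0334,-0.0473,0],[0,0,0],-1],[[-0.0334,-0.0473,0],[0,0,0],-1],[[-0.0334,-0.0473,0],[0,0,0],-1],[[-0.0334,-0.0473,0],[0,0,0],-1],[[0,0,0],[0,0,0],-1],[[0,0,0],[0,0,0],-1],[[0,0,0],[0,0,0],-1]]'
python3 - <<'E'
from h import *
q,_=snap('side');cv2.imwrite('pics/a4.png',cv2.resize(q[130:270,260:420],None,fx=3,fy=3))
E
```

```text
clock: 10.0
tool_pos: [0.4796, -0.3391, 0.1197]
orientation: [-180.0, 0.0, -113.0]
force: [0.9, 0.4, -0.6]
opening: 0.037
gripper_force: 30.0
```

View pics/a4.png

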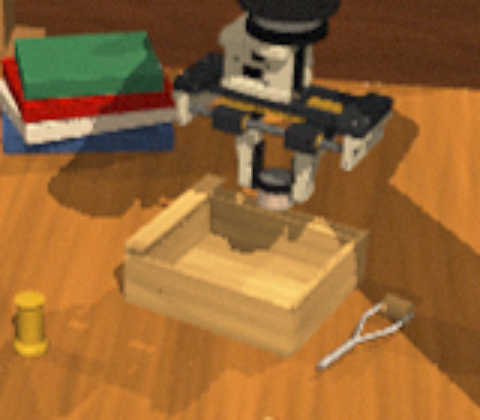

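The jar is held well. The rows fell short because of the speed cap, so finish the shift and then check.

```bash
python3 -m crank '[[[-0.0118,-0.0197,0],[0,0,0],-1],[[-0.0118,-0.0197,0],[0,0,0],-1],[[0,0,0],[0,0,0],-1],[[0,0,0],[0,0,0],-1]]'
```

```text
clock: 10.45
tool_pos: [0.4564, -0.3781, 0.1195]
orientation: [180.0, 0.0, -113.0]
force: [0.4, 1.0, -0.8]
opening: 0.0369
gripper_force: 30.0
```

```bash
python3 -m crank '[[[0,0,-0.035],[0,0,0],-1],[[0,0,-0.035],[0,0,0],-1],[[0,0,-0.02],[0,0,0],-1],[[0,0,-0.008],[0,0,0],-1],[[0,0,-0.004],[0,0,0],-1],[[0,0,0],[0,0,0],-1]]'
python3 -m crank '[[[0,0,0],[0,0,0],0.03],[[0,0,0],[0,0,0],0.03],[[0,0,0],[0,0,0],0.03],[[0,0,0],[0,0,0],0.03],[[0,0,0.02],[0,0,0],0.03],[[0,0,0.04],[0,0,0],0.03],[[0,0,0.04],[0,0,0],0.4],[[0,0,0.03],[0,0,0],0.4]]'
python3 -m crank '[[[0.02,0.035,0],[0,0,0],0.4],[[0.02,0.035,0],[0,0,0],0.4],[[0.02,0.035,0],[0,0,0],0.4],[[0.02,0.035,0],[0,0,0],0.4],[[0.02,0.035,0],[0,0,0],0.4],[[0.02,0.035,0],[0,0,0],0.4],[[0.02,0.035,0],[0,0,0],0.4],[[0.015,0.03,0],[0,0,0],0.4],[[0,0,0],[0,0,0],0.4],[[0,0,0],[0,0,0],0.4]]'; python3 look.py
python3 - <<'E'
from h import *
q,_=snap('side');cv2.imwrite('pics/a5.png',cv2.resize(q[130:400,200:430],None,fx=2,fy=2))
E
```

```text
clock: 11.05
tool_pos: [0.4566, -0.3785, 0.0181]
orientation: [-180.0, -0.0, -113.0]
force: [0.0, -0.5, -0.6]
opening: 0.0379
gripper_force: 3.0
clock: 11.85
tool_pos: [0.4563, -0.3791, 0.1506]
orientation: [-179.9, -0.0, -113.0]
force: [2.3, 0.3, -0.8]
opening: 0.0561
gripper_force: 0.0
clock: 12.85
tool_pos: [0.6108, -0.103, 0.1476]
orientation: [180.0, -0.0, -112.9]
force: [-0.1, 0.0, -0.8]
opening: 0.0617
gripper_force: 0.0
jar [526.  168.4] 57 [ 0.7551 -0.5867  0.027 ] 0.036
jar [541.7 213.3] 36 [ 0.6324 -0.6255  0.027 ] 0.023
jar [470.7 256. ] 65 [ 0.5191 -0.4313  0.027 ] 0.033
jar [451.6 279.5] 76 [ 0.4564 -0.3785  0.027 ] 0.031
12.9
```

View pics/a5.png

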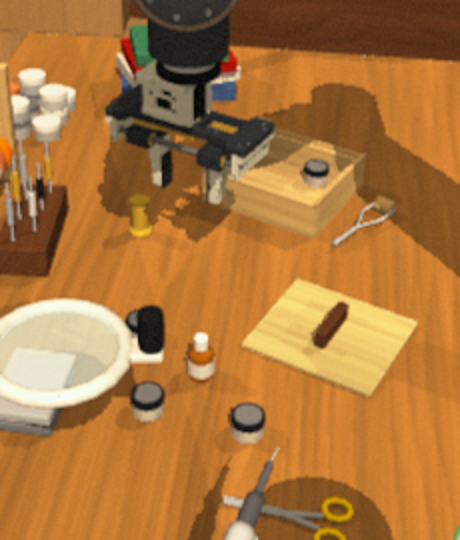

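Jar A stands in the well, and the grip slackening happened at set-down without harm. Next is B.

```bash
python3 -c "
from h import *
print(proj('side',[.655,.0042,.027]))"
python3 -m crank '[[[0.0147,0.0357,0],[0,0,0],0.4],[[0.0147,0.0357,0],[0,0,0],0.4],[[0.0147,0.0357,0],[0,0,0],0.4],[[0,0,-0.03],[0,0,0],0.4],[[0,0,-0.04],[0,0,0],0.4],[[0,0,-0.035],[0,0,0],0.4],[[0,0,-0.02],[0,0,0],0.4],[[0,0,-0.01],[0,0,0],0.4],[[0,0,-0.003],[0,0,0],0.4],[[0,0,0],[0,0,0],0.4],[[0,0,0],[0,0,0],0.4]]'
python3 -m crank '[[[0,0,0],[0,0,0],-1],[[0,0,0],[0,0,0],-1],[[0,0,0],[0,0,0],-1],[[0,0,0],[0,0,0],-1],[[0,0,0],[0,0,0],-1],[[0,0,0.02],[0,0,0],-1],[[0,0,0.04],[0,0,0],-1],[[0,0,0.05],[0,0,0],-1],[[0,0,0],[0,0,0],-1]]'
```

```text
[269.75431743 289.39986717]
clock: 14.05
tool_pos: [0.6559, 0.0033, 0.0112]
orientation: [-179.9, 0.1, -113.0]
force: [0.8, 0.5, -0.4]
opening: 0.0615
gripper_force: 0.0
clock: 14.95
tool_pos: [0.6592, 0.0039, 0.1274]
orientation: [-179.4, 0.3, -112.9]
force: [0.7, 0.1, 0.5]
opening: 0.0368
gripper_force: 30.0
```

```bash
python3 -m crank '[[[-0.0117,-0.0312,0],[0,0,0],-1],[[-0.0117,-0.0312,0],[0,0,0],-1],[[-0.0117,-0.0312,0],[0,0,0],-1],[[-0.0117,-0.0312,0],[0,0,0],-1],[[-0.0117,-0.0312,0],[0,0,0],-1],[[-0.0117,-0.0312,0],[0,0,0],-1],[[-0.0117,-0.0312,0],[0,0,0],-1],[[-0.0117,-0.0312,0],[0,0,0],-1],[[-0.0117,-0.0312,0],[0,0,0],-1],[[-0.0117,-0.0312,0],[0,0,0],-1],[[-0.0117,-0.0312,0],[0,0,0],-1],[[-0.0117,-0.0312,0],[0,0,0],-1]]'
python3 -m crank '[[[0,0,0],[0,0,0],-1],[[0,0,0],[0,0,0],-1]]'; python3 look.py
```

```text
clock: 16.15
tool_pos: [0.5139, -0.3722, 0.1195]
orientation: [-180.0, 0.0, -113.0]
force: [0.2, -0.4, -1.1]
opening: 0.0374
gripper_force: 30.0
clock: 16.35
tool_pos: [0.5139, -0.3717, 0.1193]
orientation: [180.0, 0.0, -113.1]
force: [0.6, 0.6, -0.2]
opening: 0.0371
gripper_force: 30.0
jar [585.7 210.9] 72 [ 0.6377 -0.7444  0.027 ] 0.024
jar [262.7 219.4] 67 [0.6229 0.1278 0.027 ] 0.027
jar [256.7 262.7] 53 [0.5063 0.1443 0.027 ] 0.027
16.4
```

Jar C was knocked to (.623,.128), which I'll use. Place B.

```bash
python3 -m crank '[[[0.003,0.0005,-0.035],[0,0,0],-1],[[0,0,-0.035],[0,0,0],-1],[[0,0,-0.02],[0,0,0],-1],[[0,0,-0.008],[0,0,0],-1],[[0,0,-0.003],[0,0,0],-1],[[0,0,0],[0,0,0],-1]]'
python3 -m crank '[[[0,0,0],[0,0,0],0.03],[[0,0,0],[0,0,0],0.03],[[0,0,0],[0,0,0],0.03],[[0,0,0],[0,0,0],0.03],[[0,0,0.02],[0,0,0],0.03],[[0,0,0.04],[0,0,0],0.03],[[0,0,0.04],[0,0,0],0.4],[[0,0,0.03],[0,0,0],0.4]]'
python3 -m crank '[[[0,0.04,0],[0,0,0],0.4],[[0,0.04,0],[0,0,0],0.4],[[0,0.04,0],[0,0,0],0.4],[[0,0.04,0],[0,0,0],0.4],[[0,0.04,0],[0,0,0],0.4],[[0,0,0],[0,0,0],0.4],[[0,0,0],[0,0,0],0.4]]'; python3 look.py t2.png
```

```text
clock: 17.0
tool_pos: [0.5183, -0.3703, 0.0193]
orientation: [-180.0, -0.0, -113.0]
force: [0.7, -0.1, 0.1]
opening: 0.0371
gripper_force: 30.0
clock: 17.8
tool_pos: [0.518, -0.371, 0.1516]
orientation: [-179.9, -0.0, -113.0]
force: [0.9, -1.5, 0.5]
opening: 0.0559
gripper_force: 0.0
clock: 18.5
tool_pos: [0.5177, -0.1697, 0.1492]
orientation: [-180.0, 0.0, -112.9]
force: [0.4, 0.5, 0.2]
opening: 0.0613
gripper_force: 0.0
jar [263.  219.3] 62 [0.6234 0.1268 0.027 ] 0.027
jar [470.9 255.7] 61 [ 0.5199 -0.4318  0.027 ] 0.033
jar [451.6 279.3] 75 [ 0.4569 -0.3784  0.027 ] 0.031
18.55
```

View pics/t2.png

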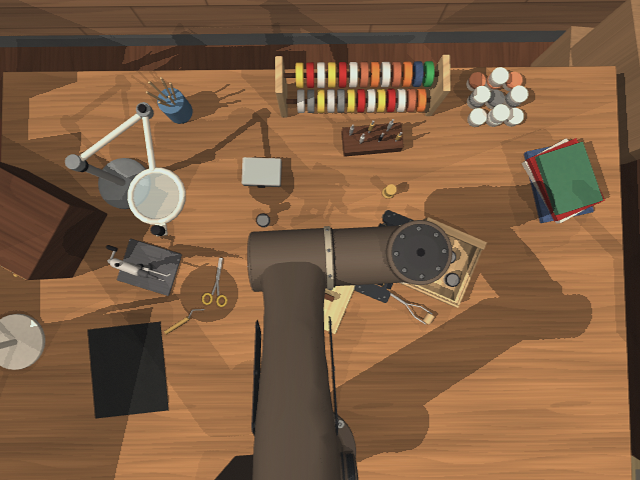

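A and B are in the case. C is now clear of the cement bottle at (.623,.127).

```bash
python3 -m crank '[[[0.0117,0.033,0],[0,0,0],0.4],[[0.0117,0.033,0],[0,0,0],0.4],[[0.0117,0.033,0],[0,0,0],0.4],[[0.0117,0.033,0],[0,0,0],0.4],[[0.0117,0.033,0],[0,0,0],0.4],[[0.0117,0.033,0],[0,0,0],0.4],[[0.0117,0.033,0],[0,0,0],0.4],[[0.0117,0.033,0],[0,0,0],0.4],[[0.0117,0.033,0],[0,0,0],0.4],[[0,0,0],[0,0,0],0.4],[[0,0,0],[0,0,0],0.4]]'
python3 - <<'E'
from h import *
q,_=snap('side');cv2.imwrite('pics/a6.png',cv2.resize(q[150:400,200:400],None,fx=2,fy=2)); print(proj('side',[.623,.127,.027]))
E
```

```text
clock: 19.65
tool_pos: [0.6231, 0.1259, 0.1479]
orientation: [180.0, -0.1, -113.1]
force: [-0.6, 0.5, -0.3]
opening: 0.0612
gripper_force: 0.0
[273.30574838 325.86865044]
```

View pics/a6.png

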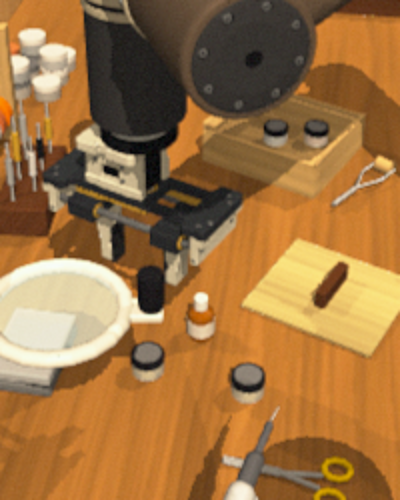

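```bash
python3 -m crank '[[[0,0.001,-0.04],[0,0,0],0.4],[[0,0,-0.04],[0,0,0],0.4],[[0,0,-0.035],[0,0,0],0.4],[[0,0,-0.015],[0,0,0],0.4],[[0,0,-0.008],[0,0,0],0.4],[[0,0,0],[0,0,0],0.4],[[0,0,0],[0,0,0],-1],[[0,0,0],[0,0,0],-1],[[0,0,0],[0,0,0],-1],[[0,0,0],[0,0,0],-1],[[0,0,0],[0,0,0],-1]]'
python3 -m crank '[[[0,0,0.02],[0,0,0],-1],[[0,0,0.04],[0,0,0],-1],[[0,0,0.05],[0,0,0],-1],[[-0.01,-0.033,0],[0,0,0],-1],[[-0.01,-0.033,0],[0,0,0],-1],[[-0.01,-0.033,0],[0,0,0],-1],[[-0.01,-0.033,0],[0,0,0],-1],[[-0.01,-0.033,0],[0,0,0],-1],[[-0.01,-0.033,0],[0,0,0],-1],[[-0.01,-0.033,0],[0,0,0],-1],[[-0.01,-0.033,0],[0,0,0],-1],[[-0.01,-0.033,0],[0,0,0],-1]]'
python3 -m crank '[[[-0.013,-0.038,0],[0,0,0],-1],[[-0.013,-0.038,0],[0,0,0],-1],[[-0.013,-0.038,0],[0,0,0],-1],[[-0.013,-0.035,0],[0,0,0],-1],[[0,0,0],[0,0,0],-1],[[0,0,0],[0,0,0],-1]]'; python3 look.py
```

```text
clock: 20.8
tool_pos: [0.6233, 0.1277, 0.0117]
orientation: [-179.9, 0.1, -113.0]
force: [-1.4, 0.3, 5.9]
opening: 0.0373
gripper_force: 30.0
clock: 22.0
tool_pos: [0.5322, -0.1706, 0.1208]
orientation: [-180.0, 0.0, -113.0]
force: [0.7, 0.2, 0.0]
opening: 0.0373
gripper_force: 30.0
clock: 22.6
tool_pos: [0.4802, -0.3192, 0.1206]
orientation: [180.0, 0.0, -113.2]
force: [-0.0, 0.2, -0.5]
opening: 0.0371
gripper_force: 30.0
jar [585.9 210.9] 68 [ 0.6378 -0.7449  0.027 ] 0.023
jar [256.7 262.5] 53 [0.5068 0.1442 0.027 ] 0.026
22.65
```

```bash
python3 -m crank '[[[0,-0.001,-0.035],[0,0,0],-1],[[0,0,-0.035],[0,0,0],-1],[[0,0,-0.02],[0,0,0],-1],[[0,0,-0.008],[0,0,0],-1],[[0,0,-0.003],[0,0,0],-1],[[0,0,0],[0,0,0],-1]]'
python3 -m crank '[[[0,0,0],[0,0,0],0.03],[[0,0,0],[0,0,0],0.03],[[0,0,0],[0,0,0],0.03],[[0,0,0],[0,0,0],0.03],[[0,0,0.02],[0,0,0],0.03],[[0,0,0.04],[0,0,0],0.03],[[0,0,0.04],[0,0,0],0.4],[[0,0,0.03],[0,0,0],0.4]]'
python3 -m crank '[[[0.002,0.0387,0],[0,0,0],0.4],[[0.002,0.0387,0],[0,0,0],0.4],[[0.002,0.0387,0],[0,0,0],0.4],[[0.002,0.0387,0],[0,0,0],0.4],[[0.002,0.0387,0],[0,0,0],0.4],[[0.002,0.0387,0],[0,0,0],0.4],[[0.002,0.0387,0],[0,0,0],0.4],[[0.002,0.0387,0],[0,0,0],0.4],[[0.002,0.0387,0],[0,0,0],0.4],[[0.002,0.0387,0],[0,0,0],0.4],[[0.002,0.0387,0],[0,0,0],0.4],[[0.002,0.0387,0],[0,0,0],0.4]]'
python3 -m crank '[[[0,0,0],[0,0,0],0.4],[[0,0,0],[0,0,0],0.4]]'; python3 look.py
python3 - <<'E'
from h import *
q,_=snap('side');cv2.imwrite('pics/a7.png',q[100:480,150:470]); print(proj('side',[.5067,.1442,.027])-[150,100])
E
```

```text
clock: 23.25
tool_pos: [0.4816, -0.3192, 0.0203]
orientation: [-180.0, -0.0, -113.0]
force: [-0.4, 0.3, -0.5]
opening: 0.0374
gripper_force: 30.0
clock: 24.05
tool_pos: [0.4813, -0.3199, 0.1525]
orientation: [-179.9, -0.0, -113.0]
force: [1.5, 0.2, -1.1]
opening: 0.0558
gripper_force: 0.0
clock: 25.25
tool_pos: [0.5046, 0.1465, 0.1501]
orientation: [-180.0, 0.0, -113.0]
force: [0.5, -0.2, -0.3]
opening: 0.0615
gripper_force: 0.0
clock: 25.45
tool_pos: [0.5045, 0.1455, 0.1496]
orientation: [180.0, -0.0, -112.9]
force: [-0.3, -0.2, -0.2]
opening: 0.0614
gripper_force: 0.0
jar [541.7 206.5] 142 [ 0.6508 -0.626   0.027 ] 0.023
jar [447.3 256.4] 78 [ 0.5185 -0.3683  0.027 ] 0.032
jar [402.8 268.9] 49 [ 0.4861 -0.2481  0.027 ] 0.032
jar [429.  270.1] 169 [ 0.4822 -0.3185  0.027 ] 0.032
25.5
[173.9547372  236.48253635]
```

View pics/a7.png

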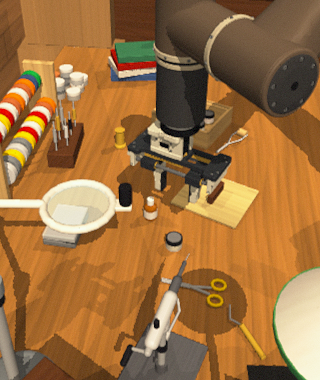

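```bash
python3 -m crank '[[[0.002,-0.001,-0.04],[0,0,0],0.4],[[0,0,-0.04],[0,0,0],0.4],[[0,0,-0.035],[0,0,0],0.4],[[0,0,-0.015],[0,0,0],0.4],[[0,0,-0.009],[0,0,0],0.4],[[0,0,0],[0,0,0],0.4],[[0,0,0],[0,0,0],-1],[[0,0,0],[0,0,0],-1],[[0,0,0],[0,0,0],-1],[[0,0,0],[0,0,0],-1],[[0,0,0],[0,0,0],-1]]'
python3 -m crank '[[[0,0,0.02],[0,0,0],-1],[[0,0,0.04],[0,0,0],-1],[[0,0,0.05],[0,0,0],-1],[[0.003,-0.038,0],[0,0,0],-1],[[0.003,-0.038,0],[0,0,0],-1],[[0.003,-0.038,0],[0,0,0],-1],[[0.003,-0.038,0],[0,0,0],-1],[[0.003,-0.038,0],[0,0,0],-1],[[0.003,-0.038,0],[0,0,0],-1],[[0.003,-0.038,0],[0,0,0],-1],[[0.003,-0.038,0],[0,0,0],-1],[[0.003,-0.038,0],[0,0,0],-1]]'
python3 -m crank '[[[0.003,-0.038,0],[0,0,0],-1],[[0.003,-0.038,0],[0,0,0],-1],[[0.003,-0.038,0],[0,0,0],-1],[[0,0,0],[0,0,0],-1],[[0,0,0],[0,0,0],-1]]'
```

```text
clock: 26.65
tool_pos: [0.5072, 0.1442, 0.0116]
orientation: [-180.0, 0.1, -113.0]
force: [-1.7, 0.6, 7.7]
opening: 0.0368
gripper_force: 30.0
clock: 27.85
tool_pos: [0.5336, -0.1996, 0.1208]
orientation: [-180.0, 0.0, -113.0]
force: [1.3, -0.3, -0.3]
opening: 0.037
gripper_force: 30.0
clock: 28.35
tool_pos: [0.5422, -0.3129, 0.1201]
orientation: [179.9, 0.0, -113.2]
force: [-0.3, -0.3, -0.2]
opening: 0.0369
gripper_force: 30.0
```

Target s4 is (.543,-.312), so the arm is in place. Lower, release and look.

```bash
python3 -m crank '[[[0,0,-0.035],[0,0,0],-1],[[0,0,-0.035],[0,0,0],-1],[[0,0,-0.02],[0,0,0],-1],[[0,0,-0.008],[0,0,0],-1],[[0,0,-0.003],[0,0,0],-1],[[0,0,0],[0,0,0],-1]]'
python3 -m crank '[[[0,0,0],[0,0,0],0.03],[[0,0,0],[0,0,0],0.03],[[0,0,0],[0,0,0],0.03],[[0,0,0],[0,0,0],0.03],[[0,0,0.02],[0,0,0],0.03],[[0,0,0.04],[0,0,0],0.03],[[0,0,0.04],[0,0,0],0.03],[[0,0,0.03],[0,0,0],0.03]]'
python3 -m crank '[[[-0.012,0.035,0],[0,0,0],-0.1],[[-0.012,0.035,0],[0,0,0],-0.1],[[-0.012,0.035,0],[0,0,0],-0.1],[[-0.012,0.035,0],[0,0,0],-0.1],[[-0.012,0.035,0],[0,0,0],-0.1],[[-0.012,0.035,0],[0,0,0],-0.1],[[-0.012,0.035,0],[0,0,0],-0.1],[[-0.012,0.035,0],[0,0,0],-0.1],[[0,0,0],[0,0,0],-0.1],[[0,0,0],[0,0,0],-0.1]]'
python3 look.py; python3 - <<'E'
from h import *
p,_=snap('top');q,_=snap('side')
a=cv2.resize(p[205:315,380:500],None,fx=3,fy=3);b=cv2.resize(q[120:340,270:420],None,fx=2.4,fy=2.4)
o=np.zeros((530,720,3),'uint8');o[:330,:360]=a;o[:528,360:]=b;cv2.imwrite('pics/a8.png',o)
E
```

```text
clock: 28.95
tool_pos: [0.5434, -0.3118, 0.0204]
orientation: [-180.0, -0.0, -113.0]
force: [-0.7, -0.5, -0.2]
opening: 0.037
gripper_force: 30.0
clock: 29.75
tool_pos: [0.5434, -0.3125, 0.1526]
orientation: [-179.9, -0.0, -113.0]
force: [-0.5, -0.0, 0.1]
opening: 0.0449
gripper_force: 0.0
clock: 30.75
tool_pos: [0.4469, -0.0313, 0.1502]
orientation: [-179.9, 0.0, -112.9]
force: [1.0, -0.1, 0.1]
opening: 0.0396
gripper_force: 0.0
jar [540.6 204.8] 118 [ 0.6556 -0.6233  0.027 ] 0.023
jar [408.4 255.5] 100 [ 0.5218 -0.2639  0.027 ] 0.031
jar [425.8 246.9] 153 [ 0.5445 -0.311   0.027 ] 0.032
jar [447.9 256.3] 160 [ 0.5187 -0.3699  0.027 ] 0.032
jar [429.  270.1] 168 [ 0.4821 -0.3185  0.027 ] 0.032
30.8
```

View pics/a8.png

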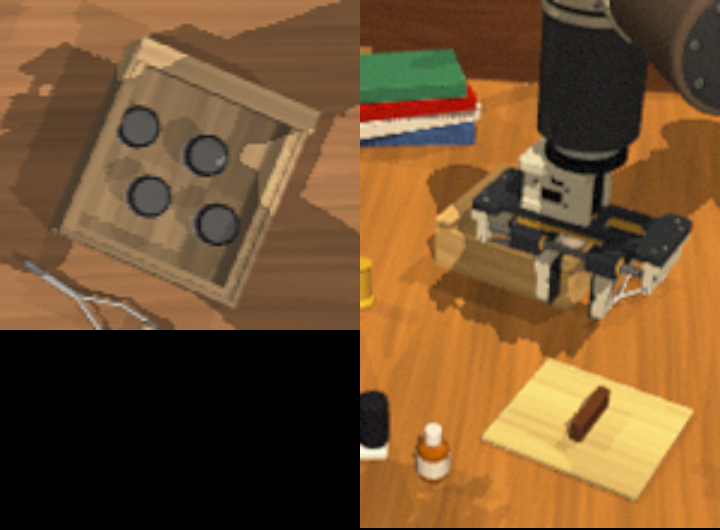

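All four jars stand in the well. Regrasp the lid at (.420,-.029).

```bash
python3 -m crank '[[[-0.0134,0.0012,-0.02],[0,0,0],-0.1],[[-0.0134,0.0012,-0.03],[0,0,0],-0.1],[[0,0,-0.04],[0,0,0],-0.1],[[0,0,-0.03],[0,0,0],-0.1],[[0,0,-0.012],[0,0,0],-0.1],[[0,0,-0.005],[0,0,0],-0.1],[[0,0,0],[0,0,0],-0.1]]'
python3 -m crank '[[[0,0,0],[0,0,0],-1],[[0,0,0],[0,0,0],-1],[[0,0,0],[0,0,0],-1],[[0,0,0],[0,0,0],-1],[[0,0,0],[0,0,0],-1],[[0,0,0],[0,0,0],-1]]'
```

```text
clock: 31.6
tool_pos: [0.4199, -0.0305, 0.0122]
orientation: [179.9, -0.1, -113.1]
force: [0.4, -0.3, 0.3]
opening: 0.0393
gripper_force: 0.0
clock: 32.2
tool_pos: [0.4203, -0.0295, 0.0132]
orientation: [-180.0, 0.0, -113.0]
force: [-1.8, 0.9, 7.0]
opening: 0.0136
gripper_force: 30.0
```

```bash
python3 -m crank '[[[0,0,0.04],[0,0,0],-1],[[0,0,0.05],[0,0,0],-1],[[0,0,0.05],[0,0,0],-1],[[0.0061,-0.0341,0],[0,0,0],-1],[[0.0061,-0.0341,0],[0,0,0],-1],[[0.0061,-0.0341,0],[0,0,0],-1],[[0.0061,-0.0341,0],[0,0,0],-1],[[0.0061,-0.0341,0],[0,0,0],-1],[[0.0061,-0.0341,0],[0,0,0],-1],[[0.0061,-0.0341,0],[0,0,0],-1],[[0.0061,-0.0341,0],[0,0,0],-1],[[0.0061,-0.0341,0],[0,0,0],-1]]'
python3 -m crank '[[[0,0,0],[1.56,3.68,0],-1],[[0,0,0],[1.56,3.68,0],-1],[[0,0,0],[0,0,0],-1],[[0,0,0],[0,0,0],-1],[[0,0,0],[0,0,0],-1]]'
```

```text
clock: 33.4
tool_pos: [0.4747, -0.3379, 0.1523]
orientation: [180.0, 0.0, -113.0]
force: [1.6, 0.9, -0.7]
opening: 0.0137
gripper_force: 30.0
clock: 33.9
tool_pos: [0.4745, -0.3362, 0.1526]
orientation: [172.0, 0.0, -113.0]
force: [-0.4, 0.0, -1.8]
opening: 0.0139
gripper_force: 30.0
```

```bash
python3 -m crank '[[[0,0,-0.03],[0,0,0],-1],[[0,0,-0.025],[0,0,0],-1],[[0,0,-0.012],[0,0,0],-1],[[0,0,-0.0075],[0,0,0],-1],[[0,0,0],[0,0,0],-1],[[0,0,0],[0,0,0],-1]]'
python3 - <<'E'
from h import *
q,_=snap('side');cv2.imwrite('pics/a9.png',cv2.resize(q[140:270,290:420],None,fx=4,fy=4,interpolation=cv2.INTER_CUBIC))
E
```

```text
clock: 34.5
tool_pos: [0.4755, -0.3369, 0.0792]
orientation: [172.1, -0.0, -113.0]
force: [-0.3, -0.1, -1.0]
opening: 0.0138
gripper_force: 30.0
```

View pics/a9.png

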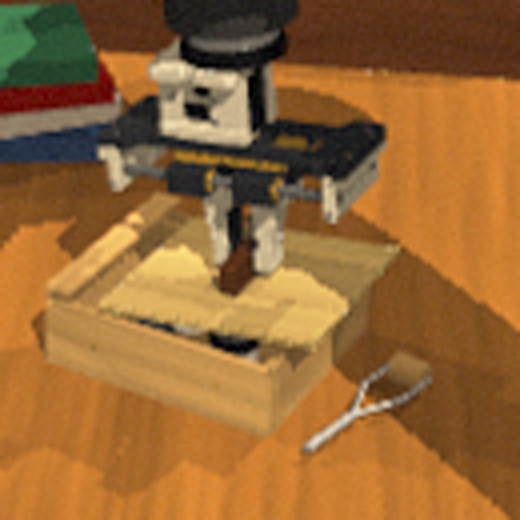

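The lid's far edge is in front of the lip, tilted near edge up. That picture also takes me past the 14-view limit: I have viewed 16. I'll work from numbers only from here. Slide the lid in.

```bash
python3 -m crank '[[[0.0058,-0.0024,-0.0003],[0,0,0],-1],[[0.0058,-0.0024,-0.0003],[0,0,0],-1],[[0.0058,-0.0024,-0.0003],[0,0,0],-1],[[0.0058,-0.0024,-0.0003],[0,0,0],-1],[[0.0056,-0.0024,-0.0003],[0,0,0],-1],[[0,0,0],[0,0,0],-1],[[0,0,0],[0,0,0],-1]]'
```

```text
clock: 35.25
tool_pos: [0.5036, -0.3486, 0.0764]
orientation: [172.0, -0.0, -113.0]
force: [-0.9, -0.4, -0.4]
opening: 0.0134
gripper_force: 30.0
```

```bash
python3 -m crank '[[[-0.0006,0.0003,-0.0033],[-0.78,-1.84,0],-1],[[-0.0006,0.0003,-0.0033],[-0.78,-1.84,0],-1],[[-0.0006,0.0003,-0.0033],[-0.78,-1.84,0],-1],[[0,0,0],[0,0,0],-1],[[0,0,0],[0,0,0],-1]]'
python3 -m crank '[[[-0.0006,0.0003,-0.0028],[-0.78,-1.84,0],-1],[[0,0,0],[0,0,0],-1],[[0,0,0],[0,0,0],-1]]'
```

```text
clock: 35.75
tool_pos: [0.5018, -0.3477, 0.0673]
orientation: [178.0, -0.0, -113.0]
force: [0.4, -0.1, -2.0]
opening: 0.0141
gripper_force: 30.0
clock: 36.05
tool_pos: [0.5014, -0.3475, 0.0642]
orientation: [179.9, -0.0, -113.0]
force: [0.7, -0.0, -1.0]
opening: 0.0136
gripper_force: 30.0
```

```bash
python3 -m crank '[[[0,0,-0.0012],[0,0,0],-1],[[0,0,0],[0,0,0],-1],[[0,0,0],[0,0,0],-0.1],[[0,0,0],[0,0,0],-0.1],[[0,0,0],[0,0,0],-0.1],[[0,0,0],[0,0,0],-0.1],[[0,0,0.03],[0,0,0],-0.1],[[0,0,0.05],[0,0,0],-0.1],[[0,0,0.05],[0,0,0],-0.1],[[0,0,0.05],[0,0,0],-0.1],[[0,0,0.05],[0,0,0],-0.1],[[0,0,0.03],[0,0,0],-0.1]]'
python3 -m crank '[[[0,0.04,0.01],[0,0,-5],-0.1],[[0,0.04,0.01],[0,0,-5],-0.1],[[0,0.04,0.01],[0,0,-5],-0.1],[[0,0.04,0.01],[0,0,-5],-0.1],[[0,0.04,0.01],[0,0,-5],-0.1],[[0,0.04,0.01],[0,0,-5],-0.1],[[0,0.04,0.01],[0,0,-5],-0.1],[[0,0.04,0.01],[0,0,-5],-0.1],[[0,0.04,0],[0,0,-5],-0.1],[[0,0.04,0],[0,0,-5],-0.1],[[0,0,0],[0,0,0],-0.1],[[0,0,0],[0,0,0],-0.1]]'
cat > lid.py <<'E'
from h import *
p,d=snap('top');P=pts('top',d).reshape(-1,3);P=P[d.ravel()>0]
C=np.array([.502,-.347]);a=np.radians(-23);R=np.array([[np.cos(a),np.sin(a)],[-np.sin(a),np.cos(a)]])
q=(P[:,:2]-C)@R.T
s=(abs(q[:,1])<.072)&(q[:,0]>-.082)&(q[:,0]<.066)&(P[:,2]>.03)&(P[:,2]<.08)&~((abs(q[:,0])<.022)&(abs(q[:,1])<.05))
A=np.c_[q[s],np.ones(s.sum())];k=np.linalg.lstsq(A,P[s,2],rcond=None)[0];print('lid top plane',k,s.sum(),np.std(P[s,2]-A@k))
for x0,x1 in((-.085,-.06),(-.06,-.03),(.025,.05),(.05,.068),(.074,.09)):
    t=(abs(q[:,1])<.07)&(q[:,0]>x0)&(q[:,0]<x1)&(P[:,2]>.03)&(P[:,2]<.09);print(x0,t.sum(),np.median(P[t,2]).round(4))
E
python3 lid.py
```

```text
clock: 37.25
tool_pos: [0.5018, -0.348, 0.3277]
orientation: [-179.7, -0.0, -113.0]
force: [1.4, -0.6, -1.0]
opening: 0.0397
gripper_force: 0.0
clock: 38.45
tool_pos: [0.5011, 0.0534, 0.4027]
orientation: [-180.0, -0.0, -162.9]
force: [0.1, 0.4, -0.9]
opening: 0.0396
gripper_force: 0.0
lid top plane [-8.80974408e-04  2.14930498e-05  5.56884908e-02] 2455 0.0023859547324687033
-0.085 509 0.0557
-0.06 613 0.0557
0.025 503 0.0557
0.05 364 0.0557
0.074 329 0.0665
```

The lid lies flat, with its top plane at 0.0557 and a slope of 0.001. Next is the magnifier: go above the knob.

```bash
python3 -m crank '[[[0.0093,0.033,-0.0075],[0,0,-1.2],0.1],[[0.0093,0.033,-0.0075],[0,0,-1.2],0.1],[[0.0093,0.033,-0.0075],[0,0,-1.2],0.1],[[0.0093,0.033,-0.0075],[0,0,-1.2],0.1],[[0.0093,0.033,-0.0075],[0,0,-1.2],0.1],[[0.0093,0.033,-0.0075],[0,0,-1.2],0.1],[[0.0093,0.033,-0.0075],[0,0,-1.2],0.1],[[0.0093,0.033,-0.0075],[0,0,-1.0],0.1],[[0,0,0],[0,0,0],0.1],[[0,0,0],[0,0,0],0.1]]'
python3 - <<'E'
from h import *
q,d=snap('side');P=pts('side',d)
z=(P[...,2]>.262)&(P[...,2]<.315)&(q.max(2)<70)&(abs(P[...,0]-.575)<.04)&(abs(P[...,1]-.318)<.04)
print(z.sum(),P[z].min(0),P[z].max(0),np.median(P[z],0))
w=(abs(P[...,2]-.268)<.012)&(q.min(2)>140)&(abs(P[...,0]-.654)<.09)&(abs(P[...,1]-.332)<.09)
x=P[w];print('ring bbox',x.min(0),x.max(0))
E
```

```text
clock: 39.5
tool_pos: [0.5763, 0.3159, 0.3417]
orientation: [-179.9, -0.1, -172.4]
force: [-0.6, 0.0, 0.7]
opening: 0.0481
gripper_force: 0.0
271 [0.56550206 0.31152847 0.27375804] [0.58590822 0.33418882 0.31063723] [0.57496386 0.3292577  0.29916319]
ring bbox [0.56536015 0.27337358 0.26345484] [0.74395039 0.396388   0.27995739]
```

```bash
python3 -m crank '[[[0,0.003,-0.03],[0,0,0],0.1],[[0,0,-0.02],[0,0,0],0.1],[[0,0,-0.01],[0,0,0],0.1],[[0,0,0],[0,0,0],0.1],[[0,0,0],[0,0,0],0.1]]'
python3 -m crank '[[[0,0,0],[0,0,0],-1],[[0,0,0],[0,0,0],-1],[[0,0,0],[0,0,0],-1],[[0,0,0],[0,0,0],-1],[[0,0,0],[0,0,0],-1]]'
```

```text
clock: 40.05
tool_pos: [0.5763, 0.3191, 0.2843]
orientation: [180.0, 0.1, -172.5]
force: [0.5, 0.3, 0.4]
opening: 0.0483
gripper_force: 0.0
clock: 40.55
tool_pos: [0.5758, 0.3198, 0.2831]
orientation: [180.0, 0.0, -172.4]
force: [-0.1, -0.2, 0.7]
opening: 0.0212
gripper_force: 30.0
```

```bash
cat > arm.py <<'E'
import numpy as np
S=np.array([.724,.509]);l1,l2=.19,.268
def head(K):
    v=np.array(K)-S;r=np.hypot(*v);e=-np.arccos((r*r-l1*l1-l2*l2)/(2*l1*l2));u=np.arctan2(v[1],v[0])-np.arctan2(l2*np.sin(e),l1+l2*np.cos(e))
    return np.degrees([u,e,(u+e)%(2*np.pi)]),K-.078*np.array([np.cos(u+e),np.sin(u+e)])
if __name__=='__main__':
    a=np.array([.5758,.3198]);b=np.array([.391,.351])
    for t in np.linspace(0,1,9):print(t,head(a+t*(b-a)))
E
python3 arm.py
```

```text
0.0 (array([ -52.03403467, -119.51015213,  188.4558132 ]), array([0.65295211, 0.33126964]))
0.125 (array([ -59.70147841, -115.75019675,  184.54832484]), array([0.63045436, 0.32988539]))
0.25 (array([ -67.23263648, -111.44087122,  181.3264923 ]), array([0.6075791 , 0.32940567]))
0.375 (array([ -74.60497743, -106.60997855,  178.78504402]), array([0.58448246, 0.32984614]))
0.5 (array([ -81.82755516, -101.26760036,  176.90484448]), array([0.56128622, 0.33118844]))
0.625 (array([-88.93467069, -95.40239008, 175.66293923]), array([0.53807664, 0.33340135]))
0.75 (array([-95.98260654, -88.97607037, 175.04132309]), array([0.51490807, 0.3364579 ]))
0.875 (array([-103.05097518,  -81.91350282,  175.035522  ]), array([0.49180739, 0.34035003]))
1.0 (array([-110.25136884,  -74.08303867,  175.66559249]), array([0.46877691, 0.34510495]))
```

```bash
python3 -m crank '[[[-0.0116,0.0019,0],[0,0,-2],-1],[[-0.0115,0.002,0],[0,0,-1.9],-1],[[-0.0116,0.0019,0],[0,0,-1.6],-1],[[-0.0115,0.002,0],[0,0,-1.6],-1],[[-0.0116,0.0019,0],[0,0,-1.3],-1],[[-0.0115,0.002,0],[0,0,-1.2],-1],[[0,0,0],[0,0,0],-1]]'
```

```text
clock: 41.25
tool_pos: [0.5054, 0.3316, 0.2831]
orientation: [180.0, -0.0, 178.0]
force: [-1.6, 0.2, 1.6]
opening: 0.0213
gripper_force: 30.0
```

```bash
python3 -m crank '[[[-0.0114,0.0019,0],[0,0,-0.9],-1],[[-0.0114,0.002,0],[0,0,-0.9],-1],[[-0.0115,0.0019,0],[0,0,-0.6],-1],[[-0.0114,0.002,0],[0,0,-0.6],-1],[[-0.0115,0.0019,0],[0,0,-0.3],-1],[[-0.0114,0.002,0],[0,0,-0.3],-1],[[-0.0115,0.0019,0],[0,0,0],-1],[[-0.0114,0.002,0],[0,0,0],-1],[[-0.0115,0.0019,0],[0,0,0.3],-1],[[-0.0114,0.0019,0],[0,0,0.3],-1],[[0,0,0],[0,0,0],-1],[[0,0,0],[0,0,0],-1]]'
cat > lens.py <<'E'
from h import *
for n in('side','top'):
    q,d=snap(n);P=pts(n,d)
    w=(abs(P[...,2]-.268)<.012)&(q.min(2)>110)&(np.hypot(P[...,0]-.469,P[...,1]-.345)<.085)
    x=P[w][:,:2]
    if len(x)<50: print(n,len(x));continue
    from scipy.optimize import least_squares
    f=least_squares(lambda c:np.hypot(*(x-c[:2]).T)-c[2],[.469,.345,.058],loss='soft_l1',f_scale=.002);print(n,len(x),f.x.round(4),x.min(0),x.max(0))
E
python3 lens.py
```

```text
clock: 42.45
tool_pos: [0.3909, 0.3505, 0.2828]
orientation: [-180.0, -0.1, 175.0]
force: [-2.6, -0.1, 4.2]
opening: 0.0215
gripper_force: 30.0
side 3381 [0.477  0.3522 0.0445] [0.38635565 0.28525621] [0.55338284 0.41037851]
top 2521 [0.4748 0.3449 0.0434] [0.41441168 0.28238782] [0.55213432 0.40875781]
```

```bash
python3 -m crank '[[[0,0,0],[0,0,0],0.1],[[0,0,0],[0,0,0],0.1],[[0,0,0],[0,0,0],0.1],[[0,0,0],[0,0,0],0.1],[[0,0,0.03],[0,0,0],0.1],[[0,0,0.04],[0,0,0],0.1],[[0,0,0.04],[0,0,0],0.1],[[0.01,-0.04,0],[0,0,0],0.1],[[0.01,-0.05,0],[0,0,0],0.1],[[0.01,-0.05,0],[0,0,0],0.1],[[0.01,-0.05,0],[0,0,0],0.1]]'
python3 -m crank '[[[0.01,-0.05,0],[0,0,0],0.1],[[0.01,-0.05,0],[0,0,0],0.1],[[0.01,-0.05,0],[0,0,0],0.1],[[0,0,0],[0,0,0],0.1],[[0,0,0],[0,0,0],0.1]]'
python3 - <<'E'
from h import *
q,d=snap('top');P=pts('top',d)
w=((abs(P[...,2]-.268)<.012)&(np.hypot(P[...,0]-.469,P[...,1]-.345)<.1)).astype('uint8')
w=cv2.morphologyEx(w,cv2.MORPH_CLOSE,np.ones((5,5)));w=cv2.morphologyEx(w,cv2.MORPH_OPEN,cv2.getStructuringElement(2,(21,21)))
c=max(cv2.findContours(w,0,2)[0],key=cv2.contourArea);(u,v),r=cv2.minEnclosingCircle(c);e=cv2.fitEllipse(c)
print((u,v),r,e,ray('top',u,v,.268),ray('top',*e[0],.268))
k=(P[...,2]>.288)&(P[...,2]<.325)&(np.hypot(P[...,0]-.391,P[...,1]-.351)<.04);v,u=np.nonzero(k);print('knob',k.sum(),ray('top',u.mean(),v.mean(),.308))
E
```

```text
clock: 43.65
tool_pos: [0.4313, 0.1618, 0.3929]
orientation: [180.0, 0.0, 175.0]
force: [1.3, 0.1, -0.2]
opening: 0.0484
gripper_force: 0.0
clock: 44.15
tool_pos: [0.4609, 0.0151, 0.3927]
orientation: [180.0, -0.0, 174.7]
force: [0.1, 0.4, -0.3]
opening: 0.0485
gripper_force: 0.0
(149.06961059570312, 280.0023193359375) 30.0168399810791 ((149.31781005859375, 279.8466491699219), (57.381385803222656, 58.484256744384766), 38.375038146972656) [0.46988913 0.34675509 0.268     ] [0.47022094 0.3462188  0.268     ]
knob 116 [0.39393592 0.34657765 0.308     ]
```

The lens centre is at (.470,.346), about 3 mm from the tip. Final check that the bench has no remaining jars, including the area the lens used to cover, and that the lid is still flat.

```bash
python3 lid.py | head -1; sed -i 's/:210\]/:90]/' look.py; python3 look.py; python3 - <<'E'
from h import *
q,d=snap('side');P=pts('side',d)
m=((q.max(2)<115)&(abs(P[...,2]-.025)<.006)&(P[...,0]>.35)&(P[...,0]<.85)&(P[...,1]>-.25)).astype('uint8')
n,l,s,c=cv2.connectedComponentsWithStats(m)
for i in range(1,n):
    if s[i,4]>60:print(c[i].round(),s[i,4],np.median(P[l==i],0).round(3))
E
```

```text
lid top plane [7.74081664e-05 1.16490381e-03 5.57466127e-02] 2452 0.0023425157564953424
jar [ 96.2 222.6] 141 [0.6185 0.5777 0.027 ] 0.03
jar [419.4 230. ] 46 [ 0.5903 -0.2946  0.027 ] 0.033
44.3
[217. 259.] 93 [ 0.816 -0.092  0.025]
[176. 464.] 309 [0.724 0.47  0.022]
[311. 466.] 93 [0.497 0.448 0.028]
```

```bash
python3 -c "
from plant import close_job
print(close_job())"
```

```text
the job is handed in; nothing more can be done
None
```

The job is handed in, with no verdict returned: four jars were set upright in the case, the lid is hooked under the lip and measures flat, and the lens is about 3 mm from the jaw tip; I viewed 16 pictures, two over the limit of 14.

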